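# Stir the ferrite and ceramic beads together

## Robot

A 6-joint arm with a two-finger parallel gripper is mounted at the origin on a cart in front of the work surface, level with it; the furniture and walls round the work are solid. World frame = base frame: x ahead of the robot, y to its left, z up, the work surface at z = 0. Lengths are in m, angles in rad, forces in N, time in s.
With the tool pointing down it reaches from about 0.225 to 0.875 m from the base axis. Payload 3.4 kg.
Tool frame: the origin (TCP) lies at the very end of the fingers, on their centre line; the grasp point (between the pads) lies 19 mm behind it; z points along the fingers, y is the direction in which the jaws open and shut (so a half turn about z gives the same grasp; the last joint's range is limited). The gripper opens to 85 mm and grips with 20 to 120 N. Pads are 22 mm wide; open, the fingers measure 114 mm over their backs; the gripper's body (76 mm by 85 mm) begins 54 mm behind the grasp point. The pads swing forward as they close: fully open they stand 13 mm farther back than shut.
Start: joints at [1.152, 0.276, 1.505, -0, 1.361, -0.121], TCP at [0.169, 0.55, 0.231] pointing down, gripper open.
Joint ranges: [-2.89, 2.89], [-0.75, 2.08], [0.22, 2.7], [-1.18, 4.32], [0.11, 2.71], [-2.7, 2.7]. Speed limits (rad/s): [2.57, 2.57, 3.14, 3.14, 3.14, 3.14].

## Interface

Orientations are given as a unit quaternion [w, x, y, z].
In Python, from rig import manip, viewer, job gives the robot as it stands.
- The arm moves only by the shell command python3 -m crank 'ROWS' [OPENING] [FORCE]. ROWS is JSON, a list of rows, each a list of 6 numbers: the shift along the tool's x, y, z in m, then the turn, a rotation vector about the tool's x, y, z in degrees. In form: [[dx, dy, dz, rx, ry, rz], ...]. A call has 1 to 20 rows; each row is the pose to reach, as a shift and turn from the pose measured when the call began, along the tool's axes at that moment; what a row does not reach only later rows make up. A row lasts 1/8 s, in which the tool goes at most 62.5 mm and 10.7 degrees, less where a joint would pass 70% of its speed; a pose out of reach is approached as far as the arm can. A call with a gripper value outside its range is refused whole. OPENING is the opening, from 0 (shut) to 1 (fully open), set as the call begins (- or left out, the last holds). The fingers move at their own pace and stop on an object; FORCE is the grip in N (left out, the last holds). Time passes only in rows, so rows that repeat a pose let the fingers close. It gives the time, the measured TCP pose, the force and the opening at its end, in the units of the state.
- manip.get_state(): the state, without advancing time (a new reading comes with each control period).
- viewer.get_image(name): name is "side" or "top"; returns a dict with "frame" (480x640x3 uint8, blue, green, red), "range_z" (480x640 float32, m along the optical axis (not along the pixel's ray), 0 where there is no reading), "intrinsics" (3x3 intrinsics, pixels), "world_from_camera" (4x4, takes a point from camera to world coordinates). Camera axes: x right, y up, looking along -z (the intrinsics and any distortion apply to the point x, -y, -z); pixel columns grow to the right and rows downward; lengths in m; the calibration is good to about 2 mm. A picture is of the moment at which its call begins.
- job.sign_off(): hands the job in, once; it reports no verdict.
The state is a dict: "clock": time; "qpos": joint angles; "qd": joint speeds; "effort": joint torques, N m; "position": TCP position; "ee_rot": TCP orientation; "contact_force": force on the tool from outside, world axes, zero at the start; "moment": the same for the moment, N m; "width": finger opening in m.
Only numpy, scipy, OpenCV 4.12 (cv2) and the standard library are available. Lean on these libraries where they do the work, as an engineer would, in place of code of your own. Each camera call takes 0.05 s, during which the arm holds its last target. There are 200 camera calls.

## Task

Take the slate-blue stirrer from its white plywood pad and use it to mix the black and white beads in the aluminium pot: stir them round until no bead is left where it lay and each half of the pot, as divided by the line between its two yellow ears, holds at least one black and one white bead. Then stand the stirrer upright on the plywood pad again and let go. Keep every bead in the pot, move the beads with the stirrer only, never with the fingers, do not let the stirrer fall over, and leave the pen and the spool alone.

Things in the scene. Friction and masses are not known exactly. Their poses are not given: they have to be found in the camera images.
- stick_centre (a point): Stirrer, 120 mm tall, about 0.15 kg, loose, standing upright: square slate-blue handle (26x26 mm, the top 70 mm), round 16 mm stem, round black rubber foot (32 mm across, 27 mm high). This point is half-way up, 60 mm above the foot's underside; z up along it, x and y square to the handle's flats. Grip the flats firmly, within 40 mm of the top to keep it off the gripper body.
- stick: The same stirrer; origin at the centre of its underside. It can tip in the grip if a bead gets trapped between its foot and the pot wall.
- ply: White-faced plywood off-cut, 60x160x12 mm, fixed flat on the bench: the stirrer's parking place. Origin at the centre of its underside, x across (60), y along (160), top face 12 mm up.
- pot: Round aluminium pot, fixed: inner radius 75 mm, wall 4, rim 40 and flat inner floor 6 mm above the bench. Yellow ears stick out 15 mm from the rim on its +y and -y axes; the line between them splits it into halves x > 0 and x < 0. Origin: centre of underside, z up. The 8 beads start in a ring of 46 mm radius round the empty middle, dark in half x > 0, light in x < 0.
- marker_pen: Bystander: white marker pen with a black cap, 135 mm, lying.
- spool: Bystander: solder spool with black flanges, 54 mm across, 40 mm tall, standing.
- dark_1_centre (a point): Black ferrite bead, loose, a drum 26 mm across and 22 mm tall with bevelled rims, 20 g, slightly springy and slippery (friction about 0.12); it slides, or topples and rolls, when pushed. This point is its centre.
- dark_2_centre (a point): Black ferrite bead, loose, a drum 26 mm across and 22 mm tall with bevelled rims, 20 g, slightly springy and slippery (friction about 0.12); it slides, or topples and rolls, when pushed. This point is its centre.
- dark_3_centre (a point): Black ferrite bead, loose, a drum 26 mm across and 22 mm tall with bevelled rims, 20 g, slightly springy and slippery (friction about 0.12); it slides, or topples and rolls, when pushed. This point is its centre.
- dark_4_centre (a point): Black ferrite bead, loose, a drum 26 mm across and 22 mm tall with bevelled rims, 20 g, slightly springy and slippery (friction about 0.12); it slides, or topples and rolls, when pushed. This point is its centre.
- light_1_centre (a point): White ceramic bead, loose, a drum 26 mm across and 22 mm tall with bevelled rims, 20 g, slightly springy and slippery (friction about 0.12); it slides, or topples and rolls, when pushed. This point is its centre.
- light_2_centre (a point): White ceramic bead, loose, a drum 26 mm across and 22 mm tall with bevelled rims, 20 g, slightly springy and slippery (friction about 0.12); it slides, or topples and rolls, when pushed. This point is its centre.
- light_3_centre (a point): White ceramic bead, loose, a drum 26 mm across and 22 mm tall with bevelled rims, 20 g, slightly springy and slippery (friction about 0.12); it slides, or topples and rolls, when pushed. This point is its centre.
- light_4_centre (a point): White ceramic bead, loose, a drum 26 mm across and 22 mm tall with bevelled rims, 20 g, slightly springy and slippery (friction about 0.12); it slides, or topples and rolls, when pushed. This point is its centre.
Mind the look-alikes: they are no part of the job. There is more than one size of the stick; the job needs the smallest.

How it is judged:
By the outcome, as a careful person would: the job done as asked, in the order asked, and still so for the second after the job is handed in, with the robot touching nothing.
It also fails if it takes over 72 s, if anything falls off the work surface, if the arm or the gripper's body presses on something with over 40 N, if the wrist force passes 120 N, or if a joint passes its speed limit or range.

## Working session

There is one attempt and no reset: what is moved stays moved. The work goes in short steps, Python scripts to look and compute and a shell command to move; the robot and the scene stay as the last step left them, time stands still between calls to the robot, and variables do not carry over. Pictures are saved under pics/ and viewed, about 8 in all and at most 12, crops included, and the job is handed in when it is done.

```bash
mkdir -p pics; cat > h.py <<'E'
import numpy as np, cv2
from rig import manip, viewer, job
def snap(cam,name):
    d=viewer.get_image(cam); cv2.imwrite(f'pics/{name}.png',d['frame']); np.savez(f'pics/{name}.npz',**d); return d
def pt(d,u,v,z=None):
    K=d['intrinsics'];T=d['world_from_camera']
    r=np.array([(u-K[0,2])/K[0,0],-(v-K[1,2])/K[1,1],-1.])
    if z is None: s=float(d['range_z'][int(v),int(u)])
    else: s=(z-T[2,3])/(T[:3,:3]@r)[2]
    return T[:3,:3]@(r*s)+T[:3,3]
E
python3 - <<'E'
from h import *
s=manip.get_state(); print(s)
for c in('top','side'):
    d=snap(c,c+'0'); print(d['intrinsics'],d['world_from_camera'].round(3), [k for k in d])
E
```

```text
{'clock': 0.0, 'qpos': array([ 1.15199924e+00,  2.76621799e-01,  1.50615866e+00,  1.64176969e-05,
        1.36070216e+00, -1.20994262e-01]), 'qd': array([ 9.34833587e-05, -1.51702989e-04,  7.73145098e-04, -2.37996016e-04,
        1.14254720e-03,  3.41957215e-04]), 'effort': array([-1.75370544e-03, -4.16771686e+01, -2.45820451e+01, -2.37594977e-04,
        1.08690889e-02, -6.67331577e-07]), 'position': array([0.16849221, 0.54919532, 0.23041426]), 'ee_rot': array([-2.59697681e-04,  1.48353428e-01,  9.88933955e-01, -9.08632776e-04]), 'contact_force': array([-0.00789533,  0.29588498, -0.3089305 ]), 'moment': array([-0.0609071 ,  0.00196592, -0.00965069]), 'width': 0.08541917218678063}
[[574.58088632   0.         317.17577917]
 [  0.         574.58088632 234.35388888]
 [  0.           0.           1.        ]] [[-2.00e-02  9.80e-01 -2.00e-01  2.73e-01]
 [-1.00e+00 -2.00e-02  1.00e-03  6.30e-02]
 [-3.00e-03  2.00e-01  9.80e-01  1.40e+00]
 [ 0.00e+00  0.00e+00  0.00e+00  1.00e+00]] ['frame', 'range_z', 'intrinsics', 'world_from_camera']
[[611.58535271   0.         304.59198137]
 [  0.         611.58535271 236.31824448]
 [  0.           0.           1.        ]] [[ 0.747 -0.583  0.321  0.957]
 [ 0.665  0.659 -0.352 -0.39 ]
 [-0.006  0.476  0.879  1.23 ]
 [ 0.     0.     0.     1.   ]] ['frame', 'range_z', 'intrinsics', 'world_from_camera']
```

View pics/top0.png

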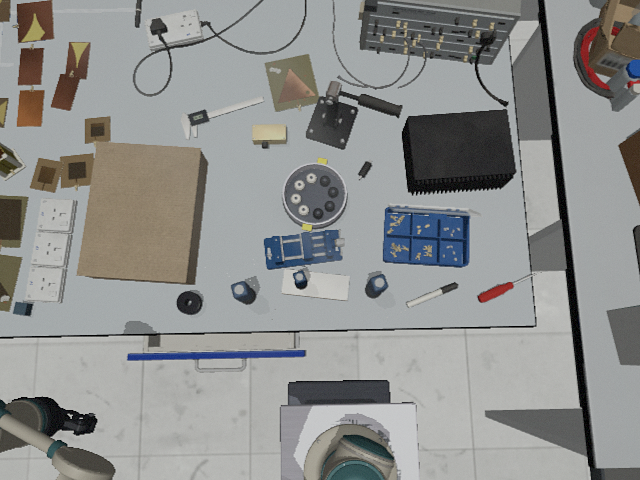

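View pics/side0.png

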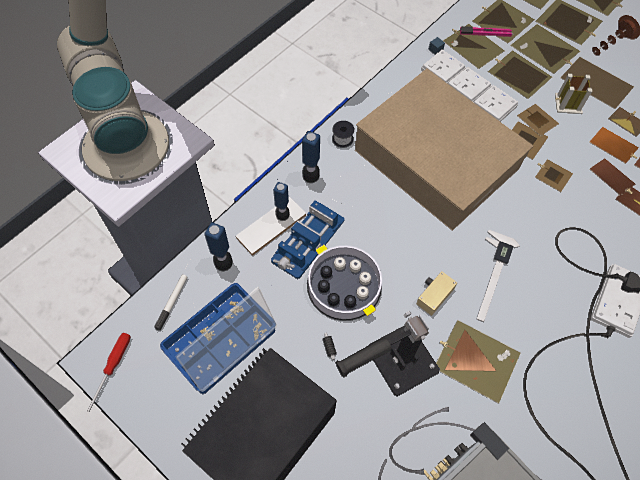

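The top view shows three blue stirrers: (243,291), (301,280) standing on the white pad, and (376,286). In the side view they are at (311,155), (281,200) and (218,245). The one on the pad looks smallest. Next is a confirming crop plus measurements.

```bash
cat > m.py <<'E'
from h import *
d=dict(np.load('pics/top0.npz')); s=dict(np.load('pics/side0.npz'))
a=cv2.resize(d['frame'][140:320,220:400],(600,600),interpolation=cv2.INTER_CUBIC)
b=cv2.resize(s['frame'][120:300,200:400],None,fx=3,fy=3,interpolation=cv2.INTER_CUBIC)
cv2.imwrite('pics/topc.png',a); cv2.imwrite('pics/sidec.png',b)
for n,D in(('top',d),('side',s)):
    rng=D['range_z']; T=D['world_from_camera'];K=D['intrinsics']
    v,u=np.mgrid[:480,:640]
    P=np.stack([(u-K[0,2])/K[0,0],-(v-K[1,2])/K[1,1],-np.ones_like(u)],-1)*rng[...,None]
    W=P@T[:3,:3].T+T[:3,3]
    for x0,x1,y0,y1 in [(.1,.3,.12,.25),(.22,.33,.0,.12),(.15,.33,-.14,-.02)]:
        m=(W[...,0]>x0)&(W[...,0]<x1)&(W[...,1]>y0)&(W[...,1]<y1)&(rng>0)
        z=W[m][:,2]; 
        if len(z)==0: continue
        top=np.percentile(z,99.7); q=W[m][z>top-.006]; print(n,x0,y0,'top',top.round(4),np.median(q,0).round(4),q.min(0).round(3),q.max(0).round(3),len(q))
for uv in[(301,273),(243,284),(376,278)]: print(uv,pt(d,*uv).round(3))
E
python3 m.py
```

```text
top 0.1 0.12 top 0.007 [0.1229 0.1383 0.003 ] [0.1   0.122 0.001] [0.149 0.157 0.012] 173
top 0.22 0.0 top 0.0061 [0.3254 0.0594 0.0025] [0.321 0.002 0.   ] [0.33  0.12  0.009] 119
top 0.15 -0.14 top 0.0068 [ 0.3253 -0.0859  0.0031] [ 0.15  -0.139  0.001] [ 0.33  -0.022  0.011] 118
side 0.1 0.12 top 0.0056 [0.1278 0.1374 0.0015] [ 0.1    0.121 -0.   ] [0.156 0.157 0.006] 91
side 0.22 0.0 top 0.0047 [ 0.3266  0.0726 -0.    ] [ 0.322  0.002 -0.001] [0.33  0.12  0.006] 57
side 0.15 -0.14 top 0.0054 [ 0.3251 -0.0936  0.0005] [ 0.15  -0.139 -0.001] [ 0.329 -0.029  0.006] 67
(301, 273) [0.444 0.099 0.132]
(243, 284) [0.42  0.225 0.155]
(376, 278) [ 0.427 -0.064  0.158]
```

View pics/topc.png

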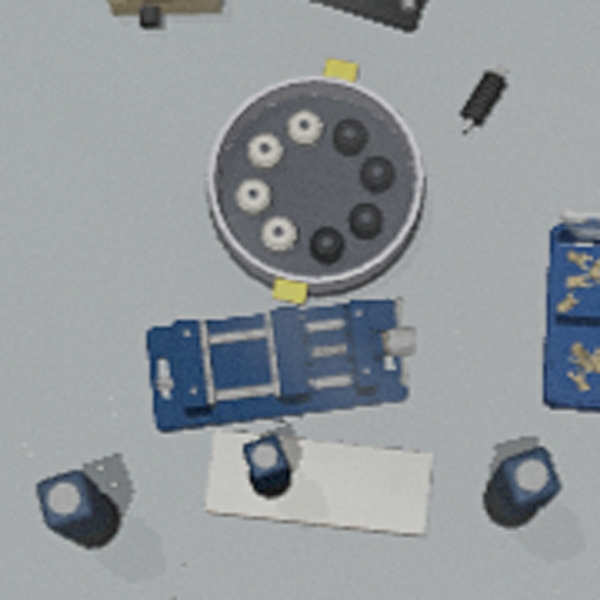

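View pics/sidec.png

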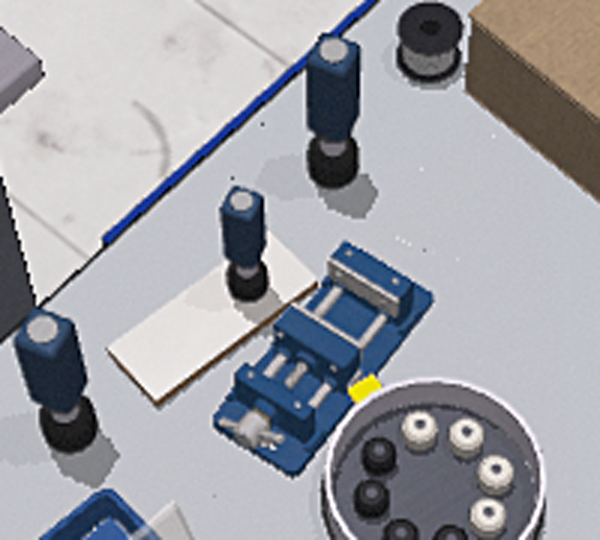

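Confirmed: the stirrer on the pad (crop centre (268,458), top at z = 0.132 = 12 + 120 mm) is the smallest. The other two stand on the bench and are about 155 mm tall. Pot ears are at crop (341,70) and (290,291), and a vise lies between pad and pot. Next: precise pose, pot centre and obstacle heights.

```bash
cat >> h.py <<'E'
def cloud(D):
    rng=D['range_z']; T=D['world_from_camera'];K=D['intrinsics']
    v,u=np.mgrid[:480,:640]
    W=np.stack([(u-K[0,2])/K[0,0],-(v-K[1,2])/K[1,1],-np.ones_like(u)],-1)*rng[...,None]@T[:3,:3].T+T[:3,3]
    W[rng<=0]=np.nan; return W
def box(W,x0,x1,y0,y1,z0,z1):
    lo,hi=np.array([x0,y0,z0]),np.array([x1,y1,z1]); return W[((W>lo)&(W<hi)).all(-1)]
E
cat > m2.py <<'E'
from h import *
d=dict(np.load('pics/top0.npz')); s=dict(np.load('pics/side0.npz'))
Wd,Ws=cloud(d),cloud(s)
for n,W in(('top',Wd),('side',Ws)):
    q=box(W,.40,.49,.06,.14,.126,.14); r=cv2.minAreaRect((q[:,:2]*1000).astype(np.float32)); print(n,'stick top',len(q),r,np.median(q,0).round(4))
    q=box(W,.40,.52,.0,.16,.008,.016); r=cv2.minAreaRect((q[:,:2]*1000).astype(np.float32)); print('ply',len(q),r)
    q=box(W,.54,.76,-.06,.17,.035,.046)
    # circle fit on rim
    c=np.array([.633,.065]);
    for _ in range(8):
        rr=np.linalg.norm(q[:,:2]-c,axis=1); k=abs(rr-.077)<.006; p=q[k]
        A=np.c_[2*p[:,:2],np.ones(len(p))]; x=np.linalg.lstsq(A,(p[:,:2]**2).sum(1),rcond=None)[0]; c=x[:2]
    print('pot',c.round(4),np.sqrt(x[2]+c@c),len(p))
    h=box(W,.48,.56,-.02,.18,-.01,.3); print('vise max z',np.nanpercentile(h[:,2],99.5))
    print('hts: grid 4cm, x .36...96, y .30..-.2')
    for x in np.arange(.90,.34,-.04):
        print('%.2f'%x,[int(1000*max(box(W,x,x+.04,y-.04,y,-.05,.6)[:,2],default=np.nan)) if len(box(W,x,x+.04,y-.04,y,-.05,.6)) else None for y in np.arange(.3,-.2,-.04)])
print('ears',pt(d,322.3,161,.04),pt(d,307,227.3,.04))
a=pt(d,322.3,161,.04);b=pt(d,307,227.3,.04);print((a+b)/2,np.linalg.norm(a-b),np.degrees(np.arctan2(*(a-b)[[1,0]])))
for p in[(305,127),(264,150),(253,195),(280,233),(350,137),(376,173),(366,220),(326,244)]:
    print(p,pt(d,220+p[0]*.3,140+p[1]*.3,.027).round(4))
for p in[(244,442),(281,434),(289,463),(252,476)]: print('handle corner?',pt(d,220+p[0]*.3,140+p[1]*.3,.132).round(4))
E
python3 m2.py
```

```text
top stick top 134 ((436.0276794433594, 103.13990783691406), (26.029855728149414, 25.549909591674805), 19.919031143188477) [0.4355 0.1028 0.1328]
ply 1459 ((460.83514404296875, 79.9255599975586), (158.6108856201172, 118.44395446777344), 88.9490966796875)
pot [0.6525 0.0662] 0.07686379556162151 396
vise max z 0.06401224779791137
hts: grid 4cm, x .36...96, y .30..-.2
0.90 [12, 12, 15, 11, 11, 15, 23, 15, 9, 14, 41, 52, 10]
0.86 [15, 14, 9, 11, 11, 19, 211, 208, 22, 12, 6, 8, 11]
0.82 [10, 36, 40, 41, 39, 23, 212, 212, 209, 209, 9, 8, 117]
0.78 [9, 37, 41, 43, 41, 22, 201, 23, 208, 208, 209, 125, 126]
0.74 [9, 10, 9, 11, 9, 11, 42, 16, 10, 18, 9, 125, 126]
0.70 [9, 8, 8, 9, 48, 46, 48, 46, 26, 27, 9, 126, 129]
0.66 [8, 8, 9, 44, 45, 34, 34, 48, 15, 9, 10, 126, 127]
0.62 [8, 10, 10, 46, 46, 31, 34, 46, 8, 10, 56, 123, 120]
0.58 [8, 9, 8, 8, 45, 45, 47, 44, 9, 11, 163, 124, 125]
0.54 [8, 8, 16, 65, 62, 64, 60, 61, 10, 43, 174, 176, 177]
0.50 [9, 8, 22, 65, 66, 70, 59, 56, 8, 49, 48, 41, 45]
0.46 [12, 8, 16, 66, 35, 64, 60, 18, 11, 46, 47, 48, 48]
0.42 [12, 158, 146, 20, 138, 137, 21, 21, 1
[... 1206 characters left out ...]
, 156, 158, 4, 6, 6]
0.38 [4, 158, 157, 10, 15, 17, 18, 16, 154, 161, 5, 20, 19]
0.34 [5, 6, 4, 5, 5, 6, 6, 6, 1, 4, 6, 14, 6]
ears [0.73559318 0.04522539 0.04      ] [0.56811792 0.08588595 0.04      ]
[0.65185555 0.06555567 0.04      ] 0.17234048686723244 -13.646539975806359
(305, 127) [0.696  0.0729 0.027 ]
(264, 150) [0.6788 0.1037 0.027 ]
(253, 195) [0.6443 0.1124 0.027 ]
(280, 233) [0.6149 0.0928 0.027 ]
(350, 137) [0.6875 0.0395 0.027 ]
(376, 173) [0.6593 0.0208 0.027 ]
(366, 220) [0.6235 0.0291 0.027 ]
(326, 244) [0.6059 0.059  0.027 ]
handle corner? [0.4458 0.1167 0.132 ]
handle corner? [0.4506 0.0919 0.132 ]
handle corner? [0.4311 0.0869 0.132 ]
handle corner? [0.4229 0.1116 0.132 ]
```

```bash
python3 - <<'E'
from h import *
d=dict(np.load('pics/top0.npz'));s=dict(np.load('pics/side0.npz'))
a=cv2.resize(d['frame'][262:296,282:322],(400,340),interpolation=cv2.INTER_CUBIC)
b=cv2.resize(s['frame'][175:225,260:300],(400,500),interpolation=cv2.INTER_CUBIC)
o=np.zeros((500,800,3),np.uint8);o[:340,:400]=a;o[:,400:]=b;cv2.imwrite('pics/hc.png',o)
E
```

```text
(no output)
```

View pics/hc.png

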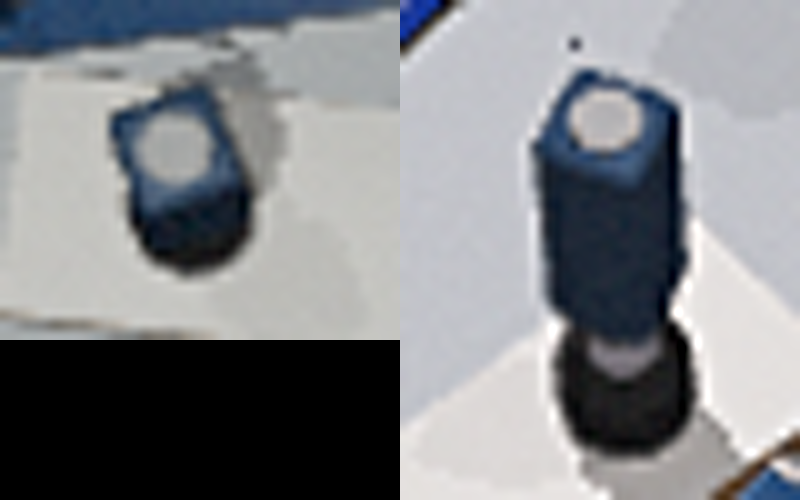

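Handle crop (left panel): corners (112,118), (205,88), (248,182), (145,212), so the flats sit at about 20°. This agrees with the depth fit, centre (0.437, 0.103). Pot is at (0.653, 0.067), ear line at −13.6°, and the vise is 62 mm high. I go to above the stirrer with the jaws along 110°.

```bash
python3 -m crank '[[-0.05,-0.045,0,0,0,-5],[-0.1,-0.09,0,0,0,-10],[-0.145,-0.13,0,0,0,-17],[-0.19,-0.17,0,0,0,-25],[-0.23,-0.21,0,0,0,-32],[-0.275,-0.25,0,0,0,-37],[-0.32,-0.29,0,0,0,-37],[-0.36,-0.325,0,0,0,-37],[-0.3875,-0.3475,0.01,0,0,-37],[-0.3875,-0.3475,0.03,0,0,-37],[-0.3875,-0.3475,0.03,0,0,-37],[-0.3875,-0.3475,0.03,0,0,-37]]' 1 60
cat > rel.py <<'E'
import sys
from h import *
from scipy.spatial.transform import Rotation as R
s=manip.get_state(); q=s['ee_rot']; M=R.from_quat(np.r_[q[1:],q[0]]).as_matrix()
print('pos',s['position'].round(4),'yang',np.degrees(np.arctan2(M[1,1],M[0,1])).round(1),'z',M[:,2].round(3),'F',s['contact_force'].round(1),'w',round(s['width'],4),'t',s['clock'])
for a in sys.argv[1:]:
    print(a,(M.T@(np.array(eval(a))-s['position'])).round(4))
E
python3 rel.py '.437,.1033,.2' '.437,.1033,.086'
```

```text
clock: 1.6
position: [0.437, 0.1036, 0.2014]
ee_rot: [-0.0, -0.173, 0.985, -0.001]
contact_force: [0.5, -0.1, 0.5]
width: 0.085
pos [0.437  0.1036 0.2014] yang 110.0 z [-0.001 -0.001 -1.   ] F [ 0.5 -0.1  0.5] w 0.085 t 1.6
.437,.1033,.2 [ 0.0001 -0.0003  0.0014]
.437,.1033,.086 [-0.     -0.0002  0.1154]
```

```bash
python3 -m crank '[[0,0,0.03,0,0,0],[0,0,0.06,0,0,0],[0,0,0.09,0,0,0],[0,0,0.115,0,0,0],[0,0,0.115,0,0,0],[0,0,0.115,0,0,0]]' 1 60 && python3 -m crank '[[0,0,0,0,0,0],[0,0,0,0,0,0],[0,0,0,0,0,0],[0,0,0,0,0,0],[0,0,0,0,0,0],[0,0,0,0,0,0]]' 0 90; python3 rel.py
```

```text
clock: 2.35
position: [0.4379, 0.1039, 0.0876]
ee_rot: [0.001, -0.174, 0.985, -0.001]
contact_force: [-0.6, 0.0, 0.0]
width: 0.0855
clock: 3.1
position: [0.438, 0.1043, 0.0881]
ee_rot: [0.001, -0.173, 0.985, -0.0]
contact_force: [-2.0, 1.6, 5.9]
width: 0.0252
pos [0.438  0.1043 0.0881] yang 110.0 z [ 0.002 -0.    -1.   ] F [-2.   1.6  5.9] w 0.0252 t 3.1
```

```bash
python3 -m crank '[[0,0,-0.02,0,0,0],[0,0,-0.05,0,0,0],[0,0,-0.08,0,0,0],[-0.03,-0.017,-0.08,0,0,5],[-0.065,-0.037,-0.08,0,0,10],[-0.1,-0.057,-0.08,0,0,15],[-0.135,-0.077,-0.08,0,0,20],[-0.165,-0.094,-0.08,0,0,20],[-0.189,-0.108,-0.08,0,0,20],[-0.189,-0.108,-0.08,0,0,20],[-0.189,-0.108,-0.08,0,0,20]]' 0 90; python3 rel.py '.653,.067,.165' '.653,.067,.084'
python3 - <<'E'
from h import *
d=snap('top','t1');s=snap('side','s1')
a=cv2.resize(d['frame'][130:250,250:380],(520,480),interpolation=cv2.INTER_CUBIC)
b=cv2.resize(s['frame'][160:330,270:400],None,fx=2.1,fy=2.8)[:480]
print(b.shape);cv2.imwrite('pics/t1c.png',np.hstack([a,b]))
E
```

```text
clock: 4.47
position: [0.6511, 0.0674, 0.1676]
ee_rot: [-0.0, 0.0, 1.0, -0.0]
contact_force: [0.2, 0.1, -2.8]
width: 0.0249
pos [0.6511 0.0674 0.1676] yang 90.0 z [-0.001 -0.    -1.   ] F [ 0.2  0.1 -2.8] w 0.0249 t 4.475
.653,.067,.165 [-0.0019 -0.0004  0.0026]
.653,.067,.084 [-0.002  -0.0004  0.0836]
(476, 273, 3)Traceback (most recent call last):
  File "<stdin>", line 5, in <module>
    return _nx.concatenate(arrs, 1, dtype=dtype, casting=casting)
           ~~~~~~~~~~~~~~~^^^^^^^^^^^^^^^^^^^^^^^^^^^^^^^^^^^^^^^
ValueError: all the input array dimensions except for the concatenation axis must match exactly, but along dimension 0, the array at index 0 has size 480 and the array at index 1 has size 476
```

```bash
python3 - <<'E'
from h import *
s=dict(np.load('pics/s1.npz'))
cv2.imwrite('pics/s1c.png',cv2.resize(s['frame'][130:340,250:420],None,fx=2.8,fy=2.8,interpolation=cv2.INTER_CUBIC))
E
```

```text
(no output)
```

View pics/s1c.png

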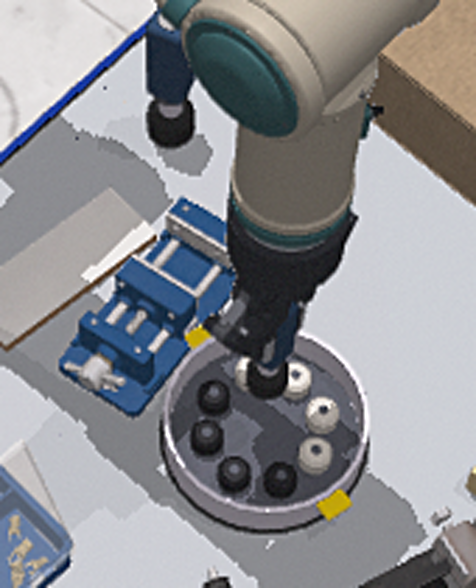

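The side crop shows the stirrer held straight above the pot's empty middle, beads undisturbed. Descend.

```bash
python3 -m crank '[[-0.002,0,0.02,0,0,0],[-0.002,0,0.04,0,0,0],[-0.002,0,0.06,0,0,0],[-0.002,0,0.075,0,0,0],[-0.002,0,0.0825,0,0,0],[-0.002,0,0.0825,0,0,0],[-0.002,0,0.0825,0,0,0]]' 0 110; python3 rel.py '.653,.067,.0852'
```

```text
clock: 5.45
position: [0.6537, 0.0676, 0.0866]
ee_rot: [0.001, 0.0, 1.0, -0.0]
contact_force: [0.3, 0.5, -2.1]
width: 0.0248
pos [0.6537 0.0676 0.0866] yang 90.0 z [ 0.002 -0.    -1.   ] F [ 0.3  0.5 -2.1] w 0.0248 t 5.45
.653,.067,.0852 [ 0.0007 -0.0006  0.0014]
```

```bash
python3 -m crank '[[-0.012,-0.003,0.001,0,0,0],[-0.018,0,0.001,0,0,0],[-0.023,0.006,0.001,0,0,0],[-0.024,0.014,0.001,0,0,0],[-0.023,0.023,0.001,0,0,0],[-0.018,0.033,0.001,0,0,0],[-0.010,0.040,0.001,0,0,0],[0.001,0.043,0.001,0,0,0],[0.012,0.042,0.001,0,0,0]]' 0 110; python3 rel.py '.653,.067,.085'
python3 - <<'E'
from h import *
s=snap('side','s2')
cv2.imwrite('pics/s2c.png',cv2.resize(s['frame'][190:340,270:420],None,fx=3,fy=3,interpolation=cv2.INTER_CUBIC))
E
```

```text
clock: 6.58
position: [0.6458, 0.1076, 0.0867]
ee_rot: [0.007, -0.001, 1.0, -0.003]
contact_force: [9.8, -8.5, -2.2]
width: 0.025
pos [0.6458 0.1076 0.0867] yang 90.1 z [ 0.013 -0.005 -1.   ] F [ 9.8 -8.5 -2.2] w 0.025 t 6.575
.653,.067,.085 [-0.0071 -0.0406  0.002 ]
```

View pics/s2c.png

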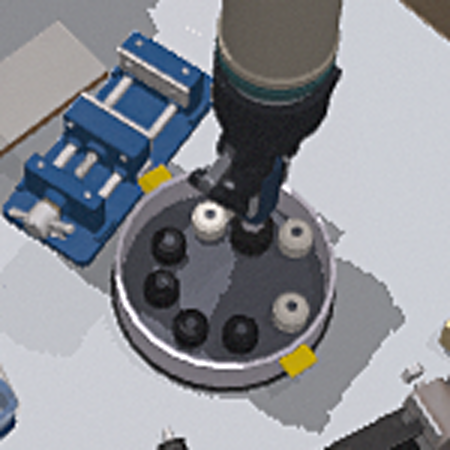

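Side crop: two whites were passed on the right, the others are being pushed, and the stirrer is upright with about 13 N. Continue.

```bash
python3 -m crank '[[0.015,-0.003,0.001,0,0,0],[0.024,-0.010,0.001,0,0,0],[0.031,-0.019,0.001,0,0,0],[0.035,-0.030,0.001,0,0,0],[0.037,-0.041,0.001,0,0,0],[0.035,-0.053,0.001,0,0,0],[0.030,-0.063,0.001,0,0,0]]' 0 110; python3 rel.py '.653,.067,.0855'
```

```text
clock: 7.5
position: [0.6233, 0.0474, 0.0894]
ee_rot: [0.016, -0.0, 1.0, 0.0]
contact_force: [10.0, 6.6, -1.3]
width: 0.0246
pos [0.6233 0.0474 0.0894] yang 90.0 z [ 0.033  0.001 -0.999] F [10.   6.6 -1.3] w 0.0246 t 7.5
.653,.067,.0855 [-0.0296  0.0196  0.0049]
```

```bash
python3 -m crank '[[0.001,-0.012,0.003,0,2,0],[-0.008,-0.019,0.004,0,2,0],[-0.019,-0.023,0.004,0,2,0],[-0.030,-0.024,0.004,0,2,0],[-0.042,-0.023,0.003,0,2,0],[-0.052,-0.018,0.003,0,2,0],[-0.061,-0.011,0.003,0,2,0],[-0.068,-0.002,0.003,0,2,0],[-0.072,0.009,0.003,0,2,0]]' 0 110; python3 rel.py '.653,.067,.0855'
python3 - <<'E'
from h import *
s=snap('side','s3');t=snap('top','t3')
a=cv2.resize(s['frame'][190:340,270:420],(390,390),interpolation=cv2.INTER_CUBIC)
b=cv2.resize(t['frame'][140:260,255:375],(390,390),interpolation=cv2.INTER_CUBIC)
cv2.imwrite('pics/s3c.png',np.hstack([a,b]))
E
```

```text
clock: 8.62
position: [0.6896, 0.0574, 0.0874]
ee_rot: [-0.008, -0.0, 1.0, 0.0]
contact_force: [-9.8, -0.2, 1.0]
width: 0.025
pos [0.6896 0.0574 0.0874] yang 90.0 z [-0.015  0.001 -1.   ] F [-9.8 -0.2  1. ] w 0.025 t 8.625
.653,.067,.0855 [0.0366 0.0096 0.0025]
```

View pics/s3c.png

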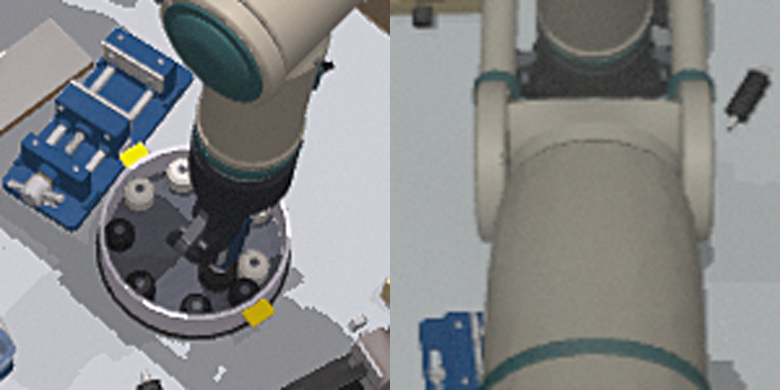

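Crop: whites now at (140,193), (178,175), (260,212), (256,265); darks at (120,235), (140,285), (195,308), (243,293). They are shifting, but mostly outward. I do another round at a larger radius so the foot drags them along.

```bash
python3 -m crank '[[-0.011,0.010,0.002,0,-1,0],[-0.010,0.022,0.002,0,-1,0],[-0.005,0.034,0.002,0,-1,0],[0.003,0.043,0.002,0,-1,0],[0.013,0.051,0.002,0,-1,0],[0.024,0.056,0.002,0,-1,0],[0.037,0.058,0.002,0,-1,0]]' 0 110; python3 rel.py '.653,.067,.0855'
```

```text
clock: 9.6
position: [0.6525, 0.105, 0.0856]
ee_rot: [0.001, -0.004, 1.0, -0.01]
contact_force: [-0.2, -25.3, -3.4]
width: 0.0244
pos [0.6525 0.105  0.0856] yang 90.4 z [ 0.002 -0.021 -1.   ] F [ -0.2 -25.3  -3.4] w 0.0244 t 9.6
.653,.067,.0855 [-0.0002 -0.038   0.0009]
```

A 25 N radial load means a bead is pinned between foot and wall. I back off inward and look.

```bash
python3 -m crank '[[0,-0.012,0,0,0,0],[0,-0.030,0,0,0,0],[0,-0.038,0,0,0,0],[0,-0.038,0,0,0,0]]' 0 110; python3 rel.py '.653,.067,.0855'
python3 - <<'E'
from h import *
s=snap('side','s4')
cv2.imwrite('pics/s4c.png',cv2.resize(s['frame'][170:340,270:420],None,fx=3.2,fy=3.2,interpolation=cv2.INTER_CUBIC))
E
```

```text
clock: 10.1
position: [0.6532, 0.0668, 0.0865]
ee_rot: [0.001, -0.003, 1.0, -0.01]
contact_force: [0.3, 0.7, -1.9]
width: 0.0246
pos [0.6532 0.0668 0.0865] yang 90.3 z [ 0.003 -0.02  -1.   ] F [ 0.3  0.7 -1.9] w 0.0246 t 10.1
.653,.067,.0855 [0.0003 0.0002 0.001 ]
```

View pics/s4c.png

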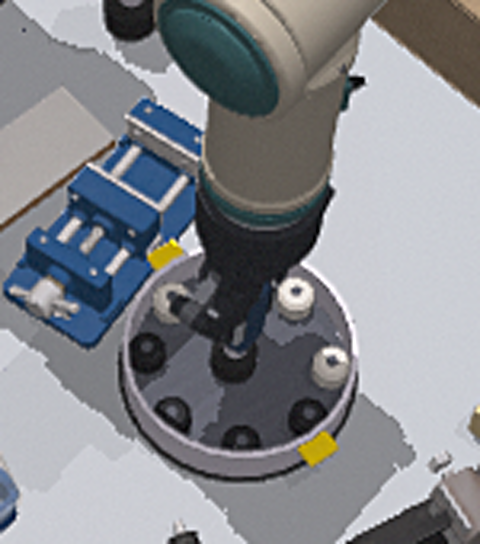

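```bash
cat > an.py <<'E'
import sys
from h import *
s=dict(np.load(sys.argv[1])); W=cloud(s)
C=np.array([.653,.067]); f=np.array(eval(sys.argv[2]))
for z in np.arange(.01,.085,.006):
    q=box(W,f[0]-.04,f[0]+.04,f[1]-.04,f[1]+.04,z,z+.006)
    if len(q)>4: print('z%.3f'%z,len(q),(q[:,:2].mean(0)-f).round(4), (q[:,:2].min(0)-f).round(3),(q[:,:2].max(0)-f).round(3))
for a in sys.argv[3:]:
    p=pt(s,*eval(a),.028)[:2]-C; ang=np.degrees(np.arctan2(p[1],p[0])); print(a,(p*1000).round(0),'r%.0f ang%.0f'%(1000*np.hypot(*p),ang),'pot x %.0f'%(1000*(p@[np.cos(np.radians(-103.6)),np.sin(np.radians(-103.6))])))
E
python3 an.py pics/s4.npz '.6532,.0668' $(python3 -c "
for u,v in [(173,298),(297,292),(332,360),(148,346),(173,409),(241,434),(308,409)]: print(f'{270+u/3.2:.1f},{170+v/3.2:.1f}')")
```

```text
z0.010 38 [ 0.     -0.0043] [-0.04  -0.038] [0.04  0.037]
z0.016 16 [-0.0041 -0.0172] [-0.038 -0.038] [ 0.014 -0.005]
z0.022 23 [ 0.0069 -0.0174] [-0.04 -0.04] [0.04  0.038]
z0.028 48 [ 0.0026 -0.0085] [-0.038 -0.037] [0.014 0.012]
z0.034 48 [ 0.0017 -0.007 ] [-0.014 -0.017] [0.012 0.007]
z0.040 9 [ 0.0019 -0.0075] [-0.004 -0.015] [ 0.009 -0.001]
z0.058 8 [ 0.0063 -0.0047] [-0.002 -0.014] [0.011 0.008]
z0.064 7 [ 0.0091 -0.0116] [ 0.005 -0.014] [ 0.012 -0.007]
z0.070 12 [ 0.0109 -0.0044] [ 0.008 -0.013] [0.012 0.01 ]
z0.076 6 [ 0.0115 -0.0006] [ 0.01  -0.012] [0.012 0.006]
z0.082 12 [ 0.0109 -0.0044] [ 0.007 -0.018] [0.012 0.013]
324.1,263.1 [-58.   3.] r58 ang177 pot x 11
362.8,261.2 [ 2. 62.] r62 ang88 pot x -61
373.8,282.5 [52. 38.] r65 ang37 pot x -50
316.2,278.1 [-47. -36.] r59 ang-143 pot x 46
324.1,297.8 [ -5. -59.] r59 ang-95 pot x 58
345.3,305.6 [ 40. -43.] r59 ang-47 pot x 32
366.2,297.8 [62.  0.] r62 ang0 pot x -15
```

Upright within about 1–2°. All beads sit at the wall: light at 177° (already across), 88°, 37° and one hidden; dark at 0°, −47°, −95°, −143°. Next I enter the gap at 62° out to r ≈ 49 mm and sweep CCW to drag the chain along the wall.

```bash
python3 -m crank '[[-0.007,0.013,0.001,-1,0,0],[-0.013,0.024,0.001,-1,0,0],[-0.017,0.032,0.001,-1,0,0],[-0.021,0.039,0.001,-1,0,0],[-0.023,0.043,0.001,-1,0,0],[-0.018,0.046,0.001,-1,0,0],[-0.014,0.048,0.001,-1,0,0],[-0.004,0.050,0.001,-1,0,0]]' 0 110; python3 rel.py '.653,.067,.0855'
```

```text
clock: 11.15
position: [0.6564, 0.1171, 0.0845]
ee_rot: [0.001, -0.003, 1.0, -0.001]
contact_force: [1.0, -0.3, -2.4]
width: 0.0248
pos [0.6564 0.1171 0.0845] yang 90.4 z [ 0.003 -0.003 -1.   ] F [ 1.  -0.3 -2.4] w 0.0248 t 11.15
.653,.067,.0855 [ 0.0037 -0.0501 -0.0009]
```

```bash
python3 -m crank '[[0.010,-0.001,0,0,0,0],[0.020,-0.003,0,0,0,0],[0.030,-0.008,0,0,0,0],[0.038,-0.014,0,0,0,0],[0.045,-0.022,0,0,0,0],[0.050,-0.031,0,0,0,0]]' 0 110; python3 rel.py '.653,.067,.0855'
```

```text
clock: 11.9
position: [0.6062, 0.0853, 0.0845]
ee_rot: [0.001, -0.003, 1.0, -0.001]
contact_force: [0.8, 0.6, -1.4]
width: 0.0248
pos [0.6062 0.0853 0.0845] yang 90.4 z [ 0.003 -0.002 -1.   ] F [ 0.8  0.6 -1.4] w 0.0248 t 11.9
.653,.067,.0855 [-0.0467 -0.0186 -0.0008]
```

```bash
python3 -m crank '[[0.002,-0.010,0,0,0,0],[0.003,-0.020,0,0,0,0],[0.002,-0.030,0,0,0,0],[-0.002,-0.040,0,0,0,0],[-0.007,-0.049,0,0,0,0],[-0.008,-0.050,0,0,0,0]]' 0 110; python3 rel.py '.653,.067,.0855'
python3 - <<'E'
from h import *
s=snap('side','s5')
cv2.imwrite('pics/s5c.png',cv2.resize(s['frame'][190:340,270:420],None,fx=3.2,fy=3.2,interpolation=cv2.INTER_CUBIC))
E
```

```text
clock: 12.65
position: [0.6152, 0.0341, 0.0845]
ee_rot: [0.002, -0.003, 1.0, -0.002]
contact_force: [-0.3, 0.2, -1.6]
width: 0.025
pos [0.6152 0.0341 0.0845] yang 90.3 z [ 0.003 -0.003 -1.   ] F [-0.3  0.2 -1.6] w 0.025 t 12.65
.653,.067,.0855 [-0.0379  0.0327 -0.0009]
```

View pics/s5c.png

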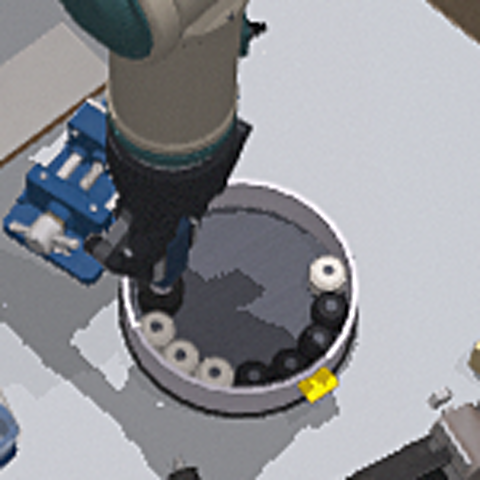

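```bash
python3 an.py pics/s5.npz '.6152,.0341' $(python3 -c "
for u,v in [(158,323),(182,350),(215,369),(254,370),(290,357),(318,333),(330,303),(327,265)]: print(f'{270+u/3.2:.1f},{190+v/3.2:.1f}')") | tail -8; echo s2; python3 an.py pics/s2.npz '.6458,.1076' $(python3 -c "
for u,v in [(210,213),(296,232),(290,307)]: print(f'{270+u/3:.1f},{190+v/3:.1f}')")|tail -3;  echo s3; python3 an.py pics/s3.npz '.6896,.0574' $(python3 -c "
for u,v in [(140,189),(178,171),(260,208),(256,261)]: print(f'{270+u/2.6:.1f},{190+v/2.6:.1f}')")|tail -4
```

```text
319.4,290.9 [-23. -54.] r58 ang-113 pot x 57
326.9,299.4 [  2. -58.] r58 ang-88 pot x 56
337.2,305.3 [ 27. -54.] r60 ang-63 pot x 46
349.4,305.6 [ 47. -37.] r60 ang-38 pot x 25
360.6,301.6 [ 59. -14.] r60 ang-14 pot x 0
369.4,294.1 [62. 11.] r63 ang10 pot x -25
373.1,284.7 [54. 33.] r64 ang32 pot x -45
372.2,272.8 [35. 54.] r65 ang57 pot x -61
s2
340.0,261.0 [-35.  30.] r46 ang140 pot x -21
368.7,267.3 [21. 59.] r63 ang70 pot x -63
366.7,292.3 [55. 11.] r56 ang11 pot x -23
s3
323.8,262.7 [-59.   3.] r59 ang177 pot x 11
338.5,255.8 [-46.  37.] r59 ang141 pot x -25
370.0,270.0 [27. 56.] r63 ang64 pot x -61
368.5,290.4 [55. 17.] r58 ang17 pot x -29
```

Prediction confirmed: every bead has moved. The ear-axis halves hold 3 light and 1 dark (one more dark on the line) against 1 light and 2 dark. Back to the middle, lift, and compute the pad.

```bash
python3 -m crank '[[-0.013,0.011,0,0,0,0],[-0.025,0.022,0,0,0,0],[-0.038,0.033,0,0,0,0],[-0.038,0.033,0,0,0,0],[-0.038,0.033,-0.02,0,0,0],[-0.038,0.033,-0.05,0,0,0],[-0.038,0.033,-0.08,0,0,0],[-0.038,0.033,-0.085,0,0,0],[-0.038,0.033,-0.085,0,0,0]]' 0 110
python3 - <<'E'
from h import *
d=dict(np.load('pics/top0.npz'))
c=np.array([pt(d,220+u*.3,140+v*.3,.012) for u,v in[(217,431),(433,452),(424,535),(207,513)]]);print(c.round(4),c.mean(0).round(4),np.linalg.norm(c[0]-c[1]),np.linalg.norm(c[1]-c[2]))
s=snap('side','s6')
W=cloud(s); f=manip.get_state()['position'][:2]
print(f)
for z in np.arange(.075,.175,.006):
    q=box(W,f[0]-.04,f[0]+.04,f[1]-.025,f[1]+.025,z,z+.006)
    if len(q)>4: print('z%.3f'%z,len(q),((q[:,:2].mean(0)-f)*1e3).round(1), ((q[:,:2].min(0)-f)*1e3).round(0),((q[:,:2].max(0)-f)*1e3).round(0))
E
python3 rel.py '.40,.067,.17'
```

```text
clock: 13.82
position: [0.6521, 0.0678, 0.169]
ee_rot: [0.001, -0.003, 1.0, -0.002]
contact_force: [-0.2, -0.3, -0.8]
width: 0.0249
[[ 0.4706  0.1414  0.012 ]
 [ 0.452  -0.0159  0.012 ]
 [ 0.3918 -0.0076  0.012 ]
 [ 0.4109  0.1491  0.012 ]] [0.4313 0.0668 0.012 ] 0.15840871950926214 0.060755796105824204
[0.65166788 0.06784814]
z0.093 10 [ -0.8 -11.9] [-16. -15.] [12. -7.]
z0.099 25 [ 5.7 -8.7] [-14. -16.] [14.  6.]
z0.105 20 [ 5.3 -9.9] [ -9. -16.] [14.  5.]
z0.111 46 [ 3.9 -5.4] [-16. -16.] [15. 13.]
z0.117 54 [ 1.2 -6.6] [-14. -16.] [13.  9.]
z0.123 8 [ 4.1 -4.5] [-4. -8.] [9. 2.]
z0.135 5 [ 3.  -6.9] [ -4. -12.] [11.  1.]
z0.147 17 [ 9.2 -5. ] [ -2. -15.] [13. 10.]
z0.153 11 [10.7 -5.2] [  5. -13.] [12.  8.]
z0.159 11 [11.5 -1.5] [ 10. -12.] [13. 12.]
z0.165 8 [11.  -8.7] [  7. -18.] [13.  1.]
z0.171 18 [11.9  2.6] [ 10. -21.] [14. 19.]
pos [0.6517 0.0678 0.1682] yang 90.3 z [ 0.001 -0.003 -1.   ] F [ 0.1  0.3 -1.4] w 0.0249 t 13.875
.40,.067,.17 [ 0.2517  0.0006 -0.002 ]
```

Stirrer upright in the grip (foot ±15–16 mm about the tool axis, underside ≈ 0.092). Pad centre is (0.431, 0.067), sides 158 x 61 mm as they should be. Carry it there.

```bash
python3 -m crank '[[0.03,0,0,0,0,0],[0.065,0.001,0,0,0,0],[0.1,0.002,0,0,0,0],[0.135,0.003,0,0,0,0],[0.17,0.004,0,0,0,0],[0.2,0.005,0,0,0,0],[0.221,0.005,0,0,0,0],[0.221,0.005,0.03,0,0,0],[0.221,0.005,0.055,0,0,0],[0.221,0.005,0.072,0,0,0],[0.221,0.005,0.072,0,0,0],[0.221,0.005,0.072,0,0,0]]' 0 110; python3 rel.py '.431,.073,.0881'
```

```text
clock: 15.38
position: [0.4307, 0.0713, 0.096]
ee_rot: [0.0, -0.003, 1.0, -0.002]
contact_force: [0.0, 0.1, -1.4]
width: 0.0248
pos [0.4307 0.0713 0.096 ] yang 90.3 z [ 0.    -0.004 -1.   ] F [ 0.   0.1 -1.4] w 0.0248 t 15.375
.431,.073,.0881 [-0.0003  0.0018  0.0079]
```

```bash
python3 -m crank '[[0,0,0.003,0,0,0],[0,0,0.006,0,0,0],[0,0,0.0075,0,0,0],[0,0,0.0085,0,0,0],[0,0,0.0085,0,0,0],[0,0,0.0085,0,0,0]]' 0 110; python3 rel.py
python3 - <<'E'
from h import *
s=snap('side','s7')
cv2.imwrite('pics/s7c.png',cv2.resize(s['frame'][120:320,210:410],None,fx=3,fy=3,interpolation=cv2.INTER_CUBIC))
E
```

```text
clock: 16.12
position: [0.4308, 0.0713, 0.0881]
ee_rot: [0.0, -0.003, 1.0, -0.002]
contact_force: [-1.6, 0.7, 5.8]
width: 0.0248
pos [0.4308 0.0713 0.0881] yang 90.3 z [ 0.001 -0.003 -1.   ] F [-1.6  0.7  5.8] w 0.0248 t 16.125
```

View pics/s7c.png

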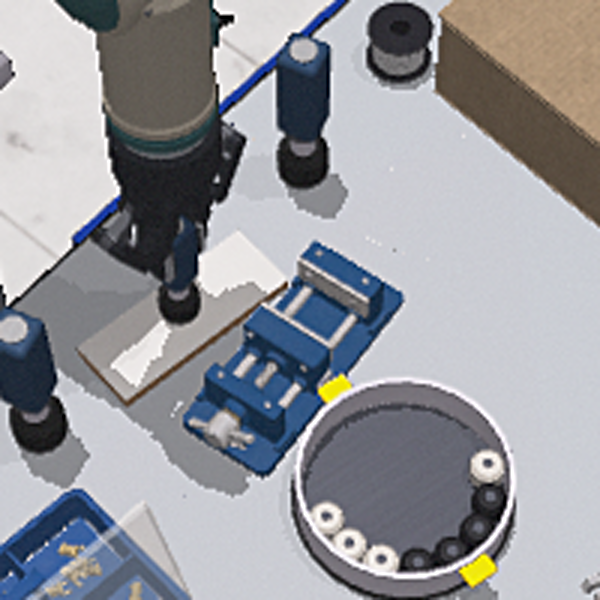

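The crop shows the stirrer upright on the pad at (180,300), all 8 beads in the pot. Pressed on with about 7 N. Release and rise.

```bash
python3 -m crank '[[0,0,0,0,0,0],[0,0,0,0,0,0],[0,0,0,0,0,0],[0,0,0,0,0,0],[0,0,0,0,0,0],[0,0,0,0,0,0]]' 1 30 && python3 -m crank '[[0,0,-0.015,0,0,0],[0,0,-0.04,0,0,0],[0,0,-0.08,0,0,0],[0,0,-0.13,0,0,0],[0,0,-0.17,0,0,0],[0.05,0.05,-0.17,0,0,0],[0.09,0.1,-0.17,0,0,0],[0.1,0.15,-0.17,0,0,0],[0.1,0.18,-0.17,0,0,0],[0.1,0.18,-0.17,0,0,0],[0.1,0.18,-0.17,0,0,0]]' 1 30; python3 rel.py
python3 - <<'E'
from h import *
s=snap('side','s8');d=snap('top','t8')
for n,D in(('side',s),('top',d)):
    W=cloud(D);q=box(W,.39,.47,.03,.11,.122,.142); print(n,len(q),np.median(q,0).round(4),cv2.minAreaRect((q[:,:2]*1000).astype(np.float32)) if len(q) else '')
a=cv2.resize(d['frame'][140:320,220:400],(400,400),interpolation=cv2.INTER_CUBIC)
b=cv2.resize(s['frame'][120:320,200:400],(400,400),interpolation=cv2.INTER_CUBIC)
cv2.imwrite('pics/f.png',np.hstack([a,b]))
E
```

```text
clock: 16.92
position: [0.4308, 0.0713, 0.0881]
ee_rot: [0.0, -0.003, 1.0, -0.002]
contact_force: [-0.1, 0.1, 0.9]
width: 0.0856
clock: 18.3
position: [0.3294, 0.2506, 0.2572]
ee_rot: [0.0, -0.003, 1.0, -0.002]
contact_force: [-0.1, -0.1, -0.4]
width: 0.0853
pos [0.3294 0.2506 0.2572] yang 90.3 z [ 0.    -0.005 -1.   ] F [-0.1 -0.1 -0.4] w 0.0853 t 18.3
side 142 [0.4316 0.0694 0.1302] ((430.2880859375, 70.27053833007812), (26.824501037597656, 28.180055618286133), 1.061965823173523)
top 139 [0.4276 0.0688 0.1332] ((427.371337890625, 69.7180404663086), (24.489498138427734, 24.60205841064453), 88.81757354736328)
```

View pics/f.png

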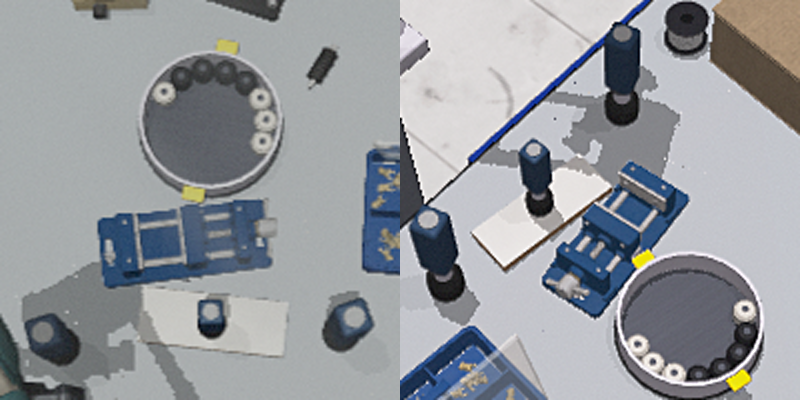

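The final view shows the stirrer upright on the pad and 8 beads in the pot. Left of the ear line (crop (228,47)–(194,194)): light (163,93), dark (181,78), (204,70). Right: dark (246,82), light (260,98), (265,120), (262,142). Dark (226,72) is about on the line.

```bash
python3 -c "
from rig import job
print(job.sign_off())"
```

```text
the job is handed in; nothing more can be done
None
```

The job is done and handed in at about 18.4 s on the robot's clock, well inside the 72 s limit. I stirred the beads with the smallest stirrer for a bit over one turn, then dragged them along the pot wall. After that I stood the stirrer back on the pad and let go.

- **Beads:** all 8 are in the pot, and every one has moved clear of where it lay. One half holds 3 light and 1 dark bead, the other 1 light and 2 dark. The fourth dark bead lies about on the line between the ears, and neither half depends on it.
- **Stirrer:** it stands upright and free at about (0.43, 0.07), near the pad's centre. Its top measured 130 mm in the side view and 133 mm in the top view, against the expected 132 mm. The two cameras differ by about 3 mm in x, within calibration error.
- **Pen and spool:** I never went near either of them. The spool is in place in the last side view, but the pen was outside the cropped final picture and I did not check it again.
- **Mishap:** on the second round one bead got pinned between the foot and the wall, with about 25 N sideways. I backed off, and the stirrer showed only a slight lean (1–2°), which I corrected before going on.

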